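# Square up a pile of cores in the corner stop

## Task

Put the orange setting block out of the stop's corner back upright in its own orange cradle, then build the matched set as one square pile in that corner: blue-marked core at the bottom, yellow-marked on it, white-marked on top, all three lying flat with a 64 mm side along the left fence and hard up against both green fences. The cores are brittle, so never drop or fling them, and leave everything else on the bench where it is.

Things in the scene. Friction and masses are not known exactly. Their poses are not given: they have to be found in the camera images.
- stop: fixed squaring stop: steel plate 260 x 230 mm (x, y), 8 mm thick, on the bench, with two green fences, 15 mm thick, rising 50 mm above the plate and meeting in a corner at +x +y. Origin: centre of the plate's underside, x and y square to the fences. Inner face of the far fence at x = +95 mm, of the left fence at y = +100 mm; open on the -x and -y sides
- home (a point): point on the stop's plate (its upper face, 8 mm above the bench) where the centre of the bottom core's underside lies when that core is hard against both fences: 32 mm before the far fence's inner face, 50 mm from the left fence's. x and y as the stop's; a core here has its 64 mm side along x, its 100 mm side along y
- core_blue: flat rectangular ring (ferrite core), dark grey, 64 x 100 mm outside, 18 mm thick, bars 16 mm wide, window 32 x 68 mm, 0.36 kg. Origin: centre of its underside; x along the 64 mm side, y along the 100 mm side. A half turn looks the same. Blue paint marks on top and sides. Lies loose on the plate of the stop at the start
- core_yellow: flat rectangular ring (ferrite core), dark grey, 64 x 100 mm outside, 18 mm thick, bars 16 mm wide, window 32 x 68 mm, 0.36 kg. Origin: centre of its underside; x along the 64 mm side, y along the 100 mm side. A half turn looks the same. Yellow paint marks. Lies on the bench
- core_white: flat rectangular ring (ferrite core), dark grey, 64 x 100 mm outside, 18 mm thick, bars 16 mm wide, window 32 x 68 mm, 0.36 kg. Origin: centre of its underside; x along the 64 mm side, y along the 100 mm side. A half turn looks the same. White paint marks. Lies on the bench
- block_orange: aluminium setting block 36 x 80 x 60 mm tall, orange top and orange stripes near the foot of its long sides; 0.42 kg. Origin: centre of its underside; x along the 36 mm side, y along the 80 mm side. Stands on the stop's plate, in the corner where the pile belongs
- seat_orange (a point): point on the floor of the orange cradle, at its centre: a fixed open-topped tray on the bench, inside 46 x 90 mm (x, y), walls 4 mm thick and 16 mm high over the bench, floor 4 mm above the bench; made for the orange block, standing upright with its 36 mm side along x
- block_green: aluminium setting block 36 x 80 x 60 mm tall, green top and green stripes near the foot of its long sides; 0.42 kg. Origin: centre of its underside; x along the 36 mm side, y along the 80 mm side. Bystander, stands in the green cradle
- seat_green (a point): point on the floor of the green cradle, at its centre: a fixed open-topped tray on the bench, inside 46 x 90 mm (x, y), walls 4 mm thick and 16 mm high over the bench, floor 4 mm above the bench; made for the green block, standing upright with its 36 mm side along x
- block_red: aluminium setting block 36 x 80 x 60 mm tall, red top and red stripes near the foot of its long sides; 0.42 kg. Origin: centre of its underside; x along the 36 mm side, y along the 80 mm side. Bystander, stands in the red cradle
- seat_red (a point): point on the floor of the red cradle, at its centre: a fixed open-topped tray on the bench, inside 46 x 90 mm (x, y), walls 4 mm thick and 16 mm high over the bench, floor 4 mm above the bench; made for the red block, standing upright with its 36 mm side along x
- glue: bystander: white glue bottle with red cap, 44 mm diameter, 120 mm tall, upright among the cores on the bench. Origin: centre of its underside
- tape: bystander: black tape roll lying flat, 90 mm outside diameter, 30 mm high, 68 mm hole. Origin: centre of its underside
- jar: bystander: glass jar with steel lid, 76 mm diameter, 85 mm tall, beyond the stop. Origin: centre of its underside
- driver: bystander: screwdriver 190 mm long with an orange handle, lying beyond the stop. Origin: middle of its underside, x along its length
- core_plain: flat rectangular ring (ferrite core), dark grey, 64 x 100 mm outside, 18 mm thick, bars 16 mm wide, window 32 x 68 mm, 0.36 kg. Origin: centre of its underside; x along the 64 mm side, y along the 100 mm side. A half turn looks the same. Bystander: no paint marks, not part of the set
Mind the look-alikes: they are no part of the job. Leave any pink look-alike of the core_blue alone.

How it is judged:
By the outcome, as a careful person would: the job done as asked, in the order asked, and still so for the second after the job is handed in, with the robot touching nothing.
It also fails if it takes over 72 s, if anything falls off the work surface, if the arm or the gripper's body presses on something with over 40 N, if the wrist force passes 120 N, or if a joint passes its speed limit or range.

## Robot

A 6-joint arm with a two-finger parallel gripper is mounted at the origin on the work surface. World frame = base frame: x ahead of the robot, y to its left, z up, the work surface at z = 0. Lengths are in mm, angles in rad, forces in N, time in s.
With the tool pointing down it reaches from about 400 to 925 mm from the base axis. Payload 12.5 kg.
Tool frame: the origin (TCP) lies at the very end of the fingers, on their centre line; the grasp point (between the pads) lies behind it (env.grip_depth is the z of the grasp point in the tool frame, in mm); z points along the fingers, y is the line along which they close (so a half turn about z gives the same grasp; the last joint's range is limited). The gripper opens to 95 mm and grips with 3 to 60 N. Pads are 20 mm wide; open, the fingers measure 119 mm over their backs; the gripper's body (75 mm by 180 mm) begins 59 mm behind the grasp point.
Start: joints at [-1.348, 0.491, 1.559, -0, 1.092, -0.106], TCP at [201.84, -591.53, 214.661] pointing down, gripper open.
Joint ranges: [-3.1, 3.1], [-0.84, 2.19], [0.05, 2.79], [-1.13, 4.28], [0.06, 2.93], [-2.69, 2.69]. Speed limits (rad/s): [2.22, 2.22, 2.79, 3.14, 3.14, 3.14].

## Interface

Orientations are given as [roll, pitch, yaw] about the fixed x, y, z axes, in that order (R = Rz(yaw) Ry(pitch) Rx(roll)).
In Python, from cell import env, optics gives the robot as it stands.
- The arm moves only by the tool step_arm, never from a script. Its argument "moves" is a list of rows, each an object of numbers: "tx", "ty", "tz": the shift along the tool's x, y, z in mm; "roll": the turn about the tool's z in rad. In form: [{"tx": .., "ty": .., "tz": .., "roll": ..}, ...]. A call has 1 to 12 rows; each row is the pose to reach, as a shift and turn from the pose commanded when the call began, along the tool's axes at that moment; what a row does not reach only later rows make up. A row lasts 1/12 s, in which the tool goes at most 41.7 mm and 7.16 degrees, less where a joint would pass 70% of its speed; a pose out of reach is approached as far as the arm can. A call with a gripper value outside its range is refused whole. "grip" is the finger opening in mm, from 0 to 95.1, set as the call begins (left out, the last holds). The fingers move at their own pace and stop on an object; the grip force is fixed at half the most. Time passes only in rows, so rows that repeat a pose let the fingers close. It gives the time, the measured TCP pose, the force, the opening and the grip force at its end, in the units of the state.
- env.state(): the state, without advancing time (a new reading comes with each control period).
- optics.read_camera(name): name is "scene" or "top" or "wrist"; returns a dict with "pixels" (480x640x3 uint8, blue, green, red), "mtx" (3x3 intrinsics, pixels), "view" (4x4, takes a point from world to camera coordinates). Camera axes: x right, y down, z forward; pixel columns grow to the right and rows downward; lengths in mm; the calibration is good to about 2 mm. A picture is of the moment at which its call begins. There is no depth.
- env.job_done(): hands the job in; it is judged then, once.
The state is a dict: "t": time; "joints": joint angles; "qvel": joint speeds; "tau": joint torques, N m; "eef_pos": TCP position; "tcp_rot": TCP orientation; "ft_force": force on the tool from outside, world axes, zero at the start; "moment": the same for the moment, N m; "opening": opening from 0.0 (shut) to 1.0 (fully open); "grip_force": force on a finger pad.
Only numpy, scipy, OpenCV 4.12 (cv2) and the standard library are available. Lean on these libraries where they do the work, as an engineer would, in place of code of your own. Each camera call takes 0.05 s, during which the arm holds its last target. There are 200 camera calls.

## Working session

There is one attempt and no reset: what is moved stays moved. The work goes in short steps, Python scripts to look and compute and a tool call to move; the robot and the scene stay as the last step left them, time stands still between calls to the robot, and variables do not carry over. Pictures are saved under pics/ and viewed, at most 10 in all, crops included, and the job is handed in when it is done.

Besides the shell and the picture viewer there is one more tool, called after ">>>" as name(argument=value, ...), one argument or row to a line, values as JSON. step_arm: Moves the arm, as the interface text tells. Its arguments: {"type":"object","properties":{"moves":{"type":"array"},"grip":{"type":"number"}},"required":["moves"]}

```bash
mkdir -p pics; ls; python3 - <<'E'
from cell import env, optics
import cv2
print(env.state(), env.grip_depth)
for n in("top","scene"):
    d=optics.read_camera(n); cv2.imwrite(f"pics/{n}0.png",d["pixels"]); print(n,d["mtx"].tolist(),d["view"].round(4).tolist())
E
```

```text
pics
{'t': 0.0, 'joints': array([-1.34759398e+00,  4.91572963e-01,  1.55948452e+00,  1.12207632e-05,
        1.09167892e+00, -1.05582610e-01]), 'qvel': array([-5.59897893e-05,  2.52479043e-03, -3.03715232e-04, -1.00255102e-03,
       -9.03012088e-04,  7.63467121e-04]), 'tau': array([-3.03803827e-04, -6.12637281e+01, -2.58177602e+01,  6.92003011e-02,
        4.83433949e-02, -7.90552281e-05]), 'eef_pos': array([ 201.78586431, -591.26005572,  214.04134341]), 'tcp_rot': array([-3.14045633e+00, -1.30431007e-04,  3.28779702e-01]), 'ft_force': array([ 1.17385561, -0.04151914,  0.2125722 ]), 'moment': array([ 0.00166704,  0.01758682, -0.00361534]), 'grip_force': 0.0, 'opening': 1.0035531477689708} -18.8
top [[501.83821903996403, 0.0, 320.5989793877528], [0.0, 501.83821903996403, 242.9308906215271], [0.0, 0.0, 1.0]] [[0.0238, -0.9997, 0.0113, -70.9137], [-0.9929, -0.025, -0.1165, 548.605], [0.1167, -0.0085, -0.9931, 1018.8376], [0.0, 0.0, 0.0, 1.0]]
scene [[605.0246585735613, 0.0, 330.67389738608694], [0.0, 605.0246585735613, 246.88300599049748], [0.0, 0.0, 1.0]] [[-0.7811, 0.6243, -0.0045, 433.5476], [0.5434, 0.6762, -0.4974, -244.3485], [-0.3075, -0.391, -0.8675, 1511.3166], [0.0, 0.0, 0.0, 1.0]]
```

View pics/top0.png

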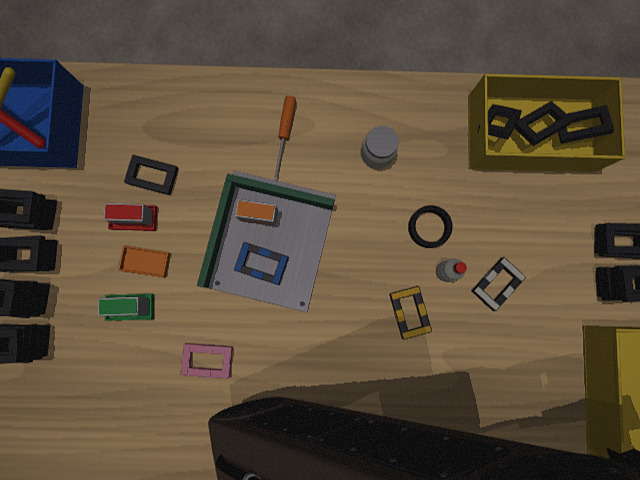

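View pics/scene0.png

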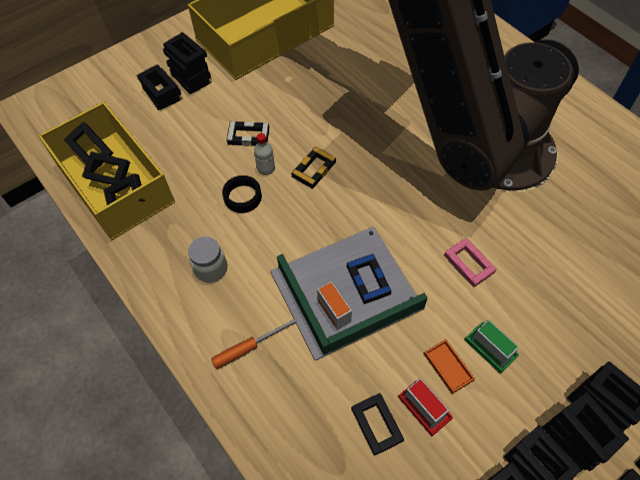

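Top view: the orange block is at (257,210) in the stop's corner, its empty cradle at (145,261), the blue core at (261,263) on the plate, yellow at (410,312), and white at (498,284) next to the glue at (452,270). The pink look-alike is at (207,360) and the plain core at (151,174); I'll leave both alone. Only (261,263) has blue marks and lies on the plate. One enlarged crop should confirm this and show the fence clearance.

```bash
cat > h.py <<'E'
import numpy as np, cv2
from cell import env, optics
def cam(n): return optics.read_camera(n)
def ray(d,uv,z):
    V=d["view"];R=V[:3,:3];c=-R.T@V[:3,3]
    uv=np.atleast_2d(np.asarray(uv,float))
    r=np.c_[uv,np.ones(len(uv))]@np.linalg.inv(d["mtx"]).T@R
    return (c+r*((z-c[2])/r[:,2])[:,None])[:,:2]
def proj(d,P):
    P=np.atleast_2d(P)@d["view"][:3,:3].T+d["view"][:3,3]
    p=P@d["mtx"].T; return p[:,:2]/p[:,2:]
HSV=dict(orange=((5,120,60),(16,255,255)),blue=((100,110,40),(125,255,255)),yellow=((18,150,90),(32,255,255)),
 white=((0,0,150),(180,40,255)),green=((55,60,20),(95,255,255)))
def mask(d,col,box):
    m=cv2.inRange(cv2.cvtColor(d["pixels"],cv2.COLOR_BGR2HSV),*map(np.array,HSV[col]))
    k=np.zeros_like(m);x0,y0,x1,y1=box;k[y0:y1,x0:x1]=255
    return m&k
def rect(d,m,z):
    v,u=np.nonzero(m);P=ray(d,np.c_[u,v],z)
    hull=cv2.convexHull(P.astype(np.float32))
    (c,s,a)=cv2.minAreaRect(hull)
    if s[0]>s[1]: s=s[::-1];a+=90
    return np.round(c,1),np.round(s,1),round((a+90)%180-90,1)  # a: direction of SHORT side
E
python3 - <<'E'
from h import *
t=cam("top");s=cam("scene")
a=cv2.resize(t["pixels"][165:325,195:345],None,fx=3.7,fy=3.7,interpolation=cv2.INTER_CUBIC)
cv2.imwrite("pics/c1.png",a)
b={"yel":("yellow",(380,280,440,345),(285,140,345,190),18),"white":("white",(465,250,530,315),(222,115,258,150),18),
"blue":("blue",(230,238,292,290),(340,250,395,305),26),"obl":("orange",(230,195,282,226),(312,278,352,330),68),
"cradle":("orange",(115,240,175,282),(420,338,478,395),16)}
for k,(c,bt,bs,z) in b.items():
    print(k,rect(t,mask(t,c,bt),z),rect(s,mask(s,c,bs),z))
E
```

```text
yel (array([ 410.8, -250. ]), array([59.9, 96. ]), -73.5) (array([ 409. , -249.8]), array([61.8, 96.9]), -73.5)Traceback (most recent call last):
  File "<stdin>", line 9, in <module>
  File "h.py", line 21, in rect
    (c,s,a)=cv2.minAreaRect(hull)
            ~~~~~~~~~~~~~~~^^^^^^
cv2.error: OpenCV(4.12.0) /io/opencv/modules/imgproc/src/convhull.cpp:143: error: (-215:Assertion failed) total >= 0 && (depth == CV_32F || depth == CV_32S) in function 'convexHull'
```

View pics/c1.png

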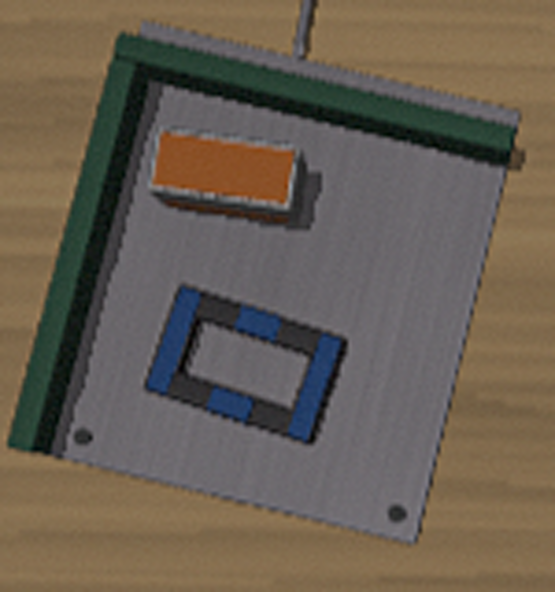

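The crop confirms the blue-marked core on the plate (crop centre ~(246,363)) and the orange block (~(228,168)). The block has a clear gap to the far fence, so fingers can fit on its long sides. Next I'll measure everything precisely.

```bash
sed -i 's/white=((0,0,150),(180,40,255))/white=((0,0,125),(180,45,255))/' h.py; python3 - <<'E'
from h import *
t=cam("top");s=cam("scene")
h=cv2.cvtColor(t["pixels"],cv2.COLOR_BGR2HSV)
print("white patch px", [h[y,x].tolist() for y,x in((266,513),(300,483),(277,489))], "green col",h[230,200:232].tolist()[::2],"far",h[176:205:2,290].tolist())
b={"yel":("yellow",(380,280,440,345),(285,140,345,190),18),
"blue":("blue",(230,238,292,290),(340,250,395,305),26),"obl":("orange",(230,195,282,226),(312,278,352,330),68),
"cradle":("orange",(115,240,175,282),(420,338,478,395),16),"white":("white",(465,250,530,315),(222,115,258,150),18)}
for k,(c,bt,bs,z) in b.items():
  for d,bb in((t,bt),(s,bs)):
    m=mask(d,c,bb); print(k,(m>0).sum(), rect(d,m,z) if m.any() else None)
E
```

```text
white patch px [[165, 5, 102], [113, 107, 19], [15, 24, 127]] green col [[18, 101, 137], [17, 101, 134], [17, 105, 136], [18, 107, 134], [17, 103, 138], [17, 106, 147], [76, 95, 62], [76, 98, 70], [75, 102, 70], [74, 96, 56], [60, 102, 25], [90, 43, 30], [90, 4, 62], [120, 8, 66], [145, 15, 104], [150, 10, 107]] far [[19, 106, 137], [18, 103, 139], [17, 103, 138], [16, 106, 130], [5, 30, 101], [143, 10, 102], [60, 6, 83], [76, 107, 62], [74, 94, 65], [74, 94, 73], [64, 85, 24], [79, 157, 26], [143, 12, 88], [158, 10, 104], [144, 12, 106]]
yel 463 (array([ 410.8, -249.8]), array([60.2, 96. ]), -73.5)
yel 304 (array([ 409. , -249.7]), array([61.1, 96.9]), -73.5)
blue 515 (array([505.9,  67.4]), array([62.2, 96.8]), -17.0)
blue 474 (array([506.5,  68.4]), array([65.6, 97.8]), -17.2)
obl 506 (array([605. ,  78.9]), array([39. , 73.5]), -7.3)
obl 504 (array([616.8,  82.7]), array([43.4, 82.5]), -6.8)
cradle 1177 (array([504.2, 314.2]), array([ 54.9, 103. ]), -7.8)
cradle 1351 (array([506.4, 319.1]), array([ 59.9, 101.7]), -7.7)
white 308 (array([ 474.8, -437.9]), array([57.5, 93.2]), 47.4)
white 145 (array([ 486.9, -449.8]), array([58.9, 59.2]), 47.6)
```

```bash
python3 - <<'E'
from h import *
t=cam("top");s=cam("scene")
h=cv2.cvtColor(t["pixels"],cv2.COLOR_BGR2HSV); V=cv2.GaussianBlur(h[...,2],(1,1),0).astype(float)
def edge(vals,start,thr=45):  # green top run; return outer, inner subpixel
    i=start
    while vals[i+1]>thr: i+=1
    return i+(vals[i]-thr)/(vals[i]-vals[i+1])
L=[];F=[]
G=(h[...,0]>65)&(h[...,0]<85)&(h[...,1]>75)&(V>50)
for y in range(195,280):
    c=np.nonzero(G[y,190:245])[0]+190
    if len(c)>=4: L.append((edge(V[y],int(np.median(c))),y))
for x in range(240,330):
    c=np.nonzero(G[165:215,x])[0]+165
    if len(c)>=4: F.append((x,edge(V[:,x],int(np.median(c)))))
def fit(P):
    P=ray(t,P,58)
    for _ in range(2):
        vx,vy,x,y=cv2.fitLine(P.astype(np.float32),cv2.DIST_HUBER,0,.01,.01).ravel()
        r=(P-[x,y])@[-vy,vx]; P=P[abs(r)<2]
    return np.array([vx,vy]),np.array([x,y]),r.std(),len(P)
l=fit(L);f=fit(F);print(l,f)
al=np.degrees(np.arctan2(l[0][1],l[0][0]));af=np.degrees(np.arctan2(f[0][1],f[0][0]));print("angles",al,af)
k=np.linalg.solve(np.c_[l[0],-f[0]],f[1]-l[1]);print("inner corner",l[1]+k[0]*l[0])
# orange tops
for n,d,b in(("top",t,(230,195,282,226)),("scene",s,(312,278,352,330))):
    m=mask(d,"orange",b);hh=cv2.cvtColor(d["pixels"],cv2.COLOR_BGR2HSV)[...,2]
    th,_=cv2.threshold(hh[m>0],0,255,cv2.THRESH_OTSU);m[hh<th]=0
    m=cv2.morphologyEx(m,cv2.MORPH_OPEN,np.ones((3,3)))
    print(n,th,rect(d,m,68))
# orange cradle: rim corners + edges
for n,d,b in(("top",t,(115,240,175,282)),("scene",s,(420,338,478,395))):
    m=mask(d,"orange",b);c=max(cv2.findContours(m,0,1)[0],key=cv2.contourArea)
    q=cv2.approxPolyDP(c,4,True)[:,0];print(n,q.tolist(),ray(d,q,16).round(1).tolist())
# white core: low-saturation or dark
for n,d,b in(("top",t,(465,250,530,315)),("scene",s,(222,115,258,150))):
    hs=cv2.cvtColor(d["pixels"],cv2.COLOR_BGR2HSV);m=np.zeros_like(hs[...,0]);x0,y0,x1,y1=b
    m[y0:y1,x0:x1]=(((hs[...,1]<60)|(hs[...,2]<50))[y0:y1,x0:x1])*255
    m=cv2.morphologyEx(m,cv2.MORPH_OPEN,np.ones((3,3)))
    nn,lab,st,_=cv2.connectedComponentsWithStats(m);i=1+st[1:,4].argmax();print(n,st[i].tolist(),rect(d,(lab==i),18))
w=cv2.resize(t["pixels"][235:325,430:540],None,fx=5,fy=5);w2=cv2.resize(s["pixels"][100:190,215:325],None,fx=5,fy=5)
cv2.imwrite("pics/c2.png",cv2.resize(np.hstack([w,w2]),(800,327)))
E
```

```text
(array([ 0.97709155, -0.21281928], dtype=float32), array([547.2535, 157.2476], dtype=float32), np.float64(0.19883760820587468), 85) (array([0.21531896, 0.9765438 ], dtype=float32), array([647.1642  ,  19.562103], dtype=float32), np.float64(0.20320523522628825), 90)
angles -12.28762 77.56576
inner corner [671.5531  130.17404]
top 69.0 (array([610.2,  78.3]), array([28.4, 73.7]), -7.2)
scene 104.0 (array([609.4,  78.9]), array([29.6, 73.2]), -7.2)
top [[123, 245], [118, 270], [166, 276], [170, 253]] [[537.2, 360.6], [484.0, 367.4], [473.9, 266.0], [522.7, 260.4]]
scene [[445, 339], [424, 355], [454, 393], [474, 377]] [[472.5, 273.7], [529.8, 272.0], [537.2, 366.1], [483.5, 367.8]]
top [472, 258, 53, 53, 1077] (array([ 474.8, -434.8]), array([ 66.7, 103.1]), 48.4)
scene [227, 121, 31, 29, 541] (array([ 488.7, -433.3]), array([80.3, 86.3]), -42.6)
```

View pics/c2.png

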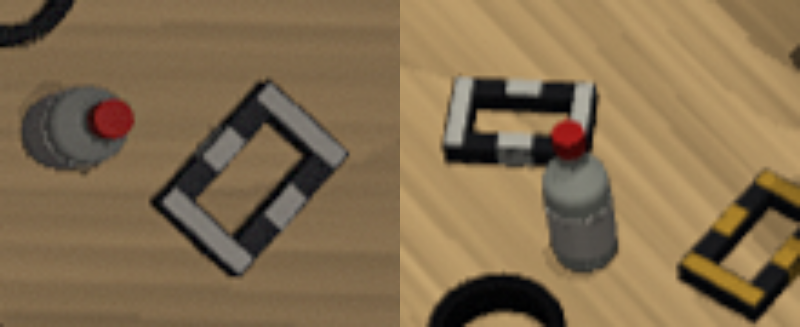

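White core (left panel centre ~(250,178)): the white marks are clear. The glue (~(85,125)) stands off one long side with a gap, so I'll grip the bar away from it. Now a planner that turns world waypoints into tool-axis shifts.

```bash
cat > p.py <<'E'
import json,sys,numpy as np
from cell import env
# usage: p.py x,y,z,yaw x,y,z,yaw ...  -> rows relative to the commanded pose (ledger cmd.json)
try: c=json.load(open("cmd.json"))
except Exception: c=[201.84,-591.53,214.66,np.degrees(.32878)]
s=env.state();print("meas",s["eef_pos"].round(1),"yaw",np.degrees(s["tcp_rot"]).round(1),"F",s["ft_force"].round(1),"op",round(s["opening"]*95.1,1),"g",round(float(s["grip_force"]),1),"t",round(s["t"],2),"j6",round(s["joints"][5],2)," cmd",np.round(c,2))
y0=np.radians(c[3]);X=np.array([np.cos(y0),np.sin(y0)]);Y=np.array([np.sin(y0),-np.cos(y0)])
prev=np.array(c);last=None
for a in sys.argv[1:]:
    w=np.array([float(v) if v!="." else prev[i] for i,v in enumerate(a.split(","))])
    d=w[:2]-c[:2];tx,ty,tz,r=round(d@X,1),round(d@Y,1),round(c[2]-w[2],1),round(np.radians(c[3]-w[3]),3)
    n=max(np.linalg.norm((w-prev)[:3])/41.7,abs(w[3]-prev[3])/7.16)
    print({"tx":tx,"ty":ty,"tz":tz,"roll":r},"rows %.1f"%n)
    p=np.array(c[:2])+tx*X+ty*Y;last=[p[0],p[1],c[2]-tz,c[3]-np.degrees(r)];prev=w
if last is not None: json.dump([float(v) for v in last],open("cmd.json","w"))
E
python3 p.py 400,-265,180,55 609.8,78.6,140,82.8 609.8,78.6,32,82.8
```

```text
meas [ 201.8 -591.5  214.6] yaw [-180.    -0.    18.8] F [-0.6 -0.3 -0.1] op 95.2 g 0.0 t 0.4 j6 -0.11  cmd [ 201.84 -591.53  214.66   18.84]
{'tx': np.float64(293.0), 'ty': np.float64(-245.1), 'tz': np.float64(34.7), 'roll': np.float64(-0.631)} rows 9.2
{'tx': np.float64(602.5), 'ty': np.float64(-502.5), 'tz': np.float64(74.7), 'roll': np.float64(-1.116)} rows 9.7
{'tx': np.float64(602.5), 'ty': np.float64(-502.5), 'tz': np.float64(182.7), 'roll': np.float64(-1.116)} rows 2.6
```

```bash
rm cmd.json; python3 - <<'E'
s=open("p.py").read()
a,b=s.split("y0=np.radians",1)
b="y0=np.radians"+b
b=b.replace("prev=np.array(c);last=None\nfor a in sys.argv[1:]:\n","prev=np.array(c);last=None\nfor a in sys.argv[1:]:\n    if a=='/':\n        print('-- new call');c=last;fr();continue\n").replace("np.float64","")
b=b.replace(b[:b.index("prev=np.array(c)")],"def fr():\n    global X,Y\n    y0=np.radians(c[3]);X=np.array([np.cos(y0),np.sin(y0)]);Y=np.array([np.sin(y0),-np.cos(y0)])\nfr()\n")
b=b.replace('print({"tx":tx','print({"tx":float(tx)').replace('"ty":ty','"ty":float(ty)').replace('"tz":tz','"tz":float(tz)').replace('"roll":r}','"roll":float(r)}')
open("p.py","w").write(a+b)
E
python3 p.py 400,-265,180,55 / 609.8,78.6,140,82.8 / 609.8,78.6,32,82.8
```

```text
meas [ 201.8 -591.5  214.6] yaw [-180.    -0.    18.8] F [-0.6 -0.3 -0.1] op 95.2 g 0.0 t 0.4 j6 -0.11  cmd [ 201.84 -591.53  214.66   18.84]
{'tx': 293.0, 'ty': -245.1, 'tz': 34.7, 'roll': -0.631} rows 9.2
-- new call
{'tx': 401.8, 'ty': -25.3, 'tz': 40.0, 'roll': -0.485} rows 9.7
-- new call
{'tx': -0.1, 'ty': 0.0, 'tz': 108.0, 'roll': -0.0} rows 2.6
```

>>> step_arm(
  moves=[
    {"tx":293.0,"ty":-245.1,"tz":34.7,"roll":-0.631},
    {"tx":293.0,"ty":-245.1,"tz":34.7,"roll":-0.631},
    {"tx":293.0,"ty":-245.1,"tz":34.7,"roll":-0.631},
    {"tx":293.0,"ty":-245.1,"tz":34.7,"roll":-0.631},
    {"tx":293.0,"ty":-245.1,"tz":34.7,"roll":-0.631},
    {"tx":293.0,"ty":-245.1,"tz":34.7,"roll":-0.631},
    {"tx":293.0,"ty":-245.1,"tz":34.7,"roll":-0.631},
    {"tx":293.0,"ty":-245.1,"tz":34.7,"roll":-0.631},
    {"tx":293.0,"ty":-245.1,"tz":34.7,"roll":-0.631},
    {"tx":293.0,"ty":-245.1,"tz":34.7,"roll":-0.631},
    {"tx":293.0,"ty":-245.1,"tz":34.7,"roll":-0.631},
    {"tx":293.0,"ty":-245.1,"tz":34.7,"roll":-0.631},
  ],
  grip=58,
)

```text
t: 1.4
eef_pos: [400.2, -265.0, 180.1]
tcp_rot: [3.141, 0.0, 0.961]
ft_force: [-0.5, -1.7, -0.7]
opening: 0.608
grip_force: 0.0
```

>>> step_arm(
  moves=[
    {"tx":401.8,"ty":-25.3,"tz":40,"roll":-0.485},
    {"tx":401.8,"ty":-25.3,"tz":40,"roll":-0.485},
    {"tx":401.8,"ty":-25.3,"tz":40,"roll":-0.485},
    {"tx":401.8,"ty":-25.3,"tz":40,"roll":-0.485},
    {"tx":401.8,"ty":-25.3,"tz":40,"roll":-0.485},
    {"tx":401.8,"ty":-25.3,"tz":40,"roll":-0.485},
    {"tx":401.8,"ty":-25.3,"tz":40,"roll":-0.485},
    {"tx":401.8,"ty":-25.3,"tz":40,"roll":-0.485},
    {"tx":401.8,"ty":-25.3,"tz":40,"roll":-0.485},
    {"tx":401.8,"ty":-25.3,"tz":40,"roll":-0.485},
    {"tx":401.8,"ty":-25.3,"tz":40,"roll":-0.485},
    {"tx":401.8,"ty":-25.3,"tz":40,"roll":-0.485},
  ],
)

```text
t: 2.4
eef_pos: [610.4, 78.1, 139.3]
tcp_rot: [-3.141, 0.0, 1.445]
ft_force: [0.3, -0.6, -0.9]
opening: 0.609
grip_force: 0.0
```

```bash
python3 - <<'E'
from h import *
d=cam("wrist"); cv2.imwrite("pics/w1.png",d["pixels"])
print(env.state()["eef_pos"], proj(d,[609.8,78.6,68]))
m=mask(d,"orange",(0,0,640,480));n,l,st,c=cv2.connectedComponentsWithStats(m);i=1+st[1:,4].argmax();print(st[i],rect(d,l==i,68))
E
```

```text
[609.88444246  77.2413773  139.53800314] [[322.58279567 250.74025653]]
[ 298  197   48  108 4939] (array([609.3,  77.4]), array([30.2, 74.3]), -6.7)
```

View pics/w1.png

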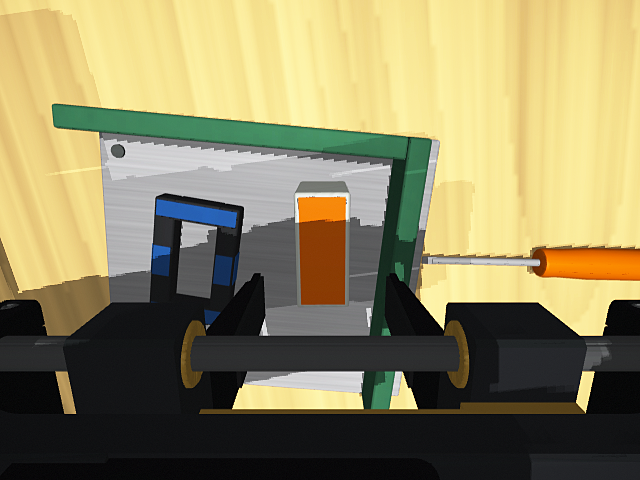

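The wrist view shows the block top at (322,250) centred between the open fingers, with the far fence clear on the right. Descending and gripping.

>>> step_arm(
  moves=[
    {"tz":40},
    {"tz":75},
    {"tz":95},
    {"tz":108},
    {"tz":108},
    {"tz":108},
  ],
)

```text
validation failed for argument at $.mo...
```

>>> step_arm(
  moves=[
    {"tz":0},
    {"tz":0},
    {"tz":0},
    {"tz":0},
    {"tz":0},
    {"tz":0},
  ],
  grip=30,
)

```text
validation failed for argument at $.mo...
```

```bash
python3 p.py 609.8,78.6,140,82.8 . / 504.5,317.4,130,82.2 / 
```

```text
meas [609.9  77.2 139.5] yaw [-180.     0.    82.7] F [ 0.9  0.5 -0.5] op 58.1 g 0.0 t 2.45 j6 0.15  cmd [609.78  78.56  31.96  82.78]
{'tx': 0.0, 'ty': 0.0, 'tz': -108.0, 'roll': -0.0} rows 2.6Traceback (most recent call last):
  File "p.py", line 16, in <module>
    d=w[:2]-c[:2];tx,ty,tz,r=round(d@X,1),round(d@Y,1),round(c[2]-w[2],1),round(np.radians(c[3]-w[3]),3)
                                                                  ~^^^
IndexError: index 2 is out of bounds for axis 0 with size 1
```

>>> step_arm(
  moves=[
    {"tx":0,"ty":0,"tz":40,"roll":0},
    {"tx":0,"ty":0,"tz":75,"roll":0},
    {"tx":0,"ty":0,"tz":95,"roll":0},
    {"tx":0,"ty":0,"tz":108,"roll":0},
    {"tx":0,"ty":0,"tz":108,"roll":0},
  ],
)

```text
t: 2.87
eef_pos: [608.3, 76.3, 29.5]
tcp_rot: [-3.137, 0.001, 1.442]
ft_force: [-1.2, 0.2, 0.4]
opening: 0.611
grip_force: 0.0
```

>>> step_arm(
  moves=[
    {"tx":0,"ty":0,"tz":0,"roll":0},
    {"tx":0,"ty":0,"tz":0,"roll":0},
    {"tx":0,"ty":0,"tz":0,"roll":0},
    {"tx":0,"ty":0,"tz":0,"roll":0},
    {"tx":0,"ty":0,"tz":0,"roll":0},
    {"tx":0,"ty":0,"tz":0,"roll":0},
  ],
  grip=28,
)

```text
t: 3.37
eef_pos: [609.8, 78.4, 33.1]
tcp_rot: [3.141, 0.0, 1.445]
ft_force: [-2.4, -2.9, 7.0]
opening: 0.381
grip_force: 30.0
```

```bash
python3 p.py 609.8,78.6,120,82.8 504.5,317.4,120,82.2
```

```text
meas [609.8  78.4  33.1] yaw [180.    0.   82.8] F [-2.4 -2.9  7. ] op 36.2 g 30.0 t 3.37 j6 0.15  cmd [609.78  78.56  31.96  82.78]
{'tx': 0.0, 'ty': 0.0, 'tz': -88.0, 'roll': -0.0} rows 2.1
{'tx': 223.7, 'ty': -134.5, 'tz': -88.0, 'roll': 0.01} rows 6.3
```

>>> step_arm(
  moves=[
    {"tx":0,"ty":0,"tz":-20,"roll":0},
    {"tx":0,"ty":0,"tz":-55,"roll":0},
    {"tx":0,"ty":0,"tz":-88,"roll":0},
    {"tx":30,"ty":-18,"tz":-88,"roll":0.01},
    {"tx":65,"ty":-39,"tz":-88,"roll":0.01},
    {"tx":100,"ty":-60,"tz":-88,"roll":0.01},
    {"tx":135,"ty":-81,"tz":-88,"roll":0.01},
    {"tx":170,"ty":-102,"tz":-88,"roll":0.01},
    {"tx":200,"ty":-120,"tz":-88,"roll":0.01},
    {"tx":223.7,"ty":-134.5,"tz":-88,"roll":0.01},
    {"tx":223.7,"ty":-134.5,"tz":-88,"roll":0.01},
    {"tx":223.7,"ty":-134.5,"tz":-88,"roll":0.01},
  ],
)

```text
t: 4.37
eef_pos: [503.5, 318.8, 120.0]
tcp_rot: [3.142, 0.0, 1.438]
ft_force: [0.8, -0.9, -3.5]
opening: 0.376
grip_force: 30.0
```

```bash
python3 - <<'E'
from h import *
d=cam("wrist"); t=cam("top"); s=cam("scene")
a=d["pixels"].copy()
R=lambda a:np.array([[np.cos(a),-np.sin(a)],[np.sin(a),np.cos(a)]])
for z,sx,sy in((16,23,45),(16,27,49)):
    P=np.array([[-sx,-sy],[sx,-sy],[sx,sy],[-sx,sy]])@R(np.radians(-7.8)).T+[504.5,317.4]
    q=proj(d,np.c_[P,np.full(4,z)]);cv2.polylines(a,[q.round().astype(int)],True,(255,0,255),1)
cv2.imwrite("pics/w2.png",a)
E
python3 p.py
```

```text
meas [504.7 316.8 119.9] yaw [-180.     0.    82.2] F [-0.4 -0.4 -4.7] op 36.1 g 30.0 t 4.52 j6 0.59  cmd [504.47 317.39 119.96  82.21]
```

View pics/w2.png

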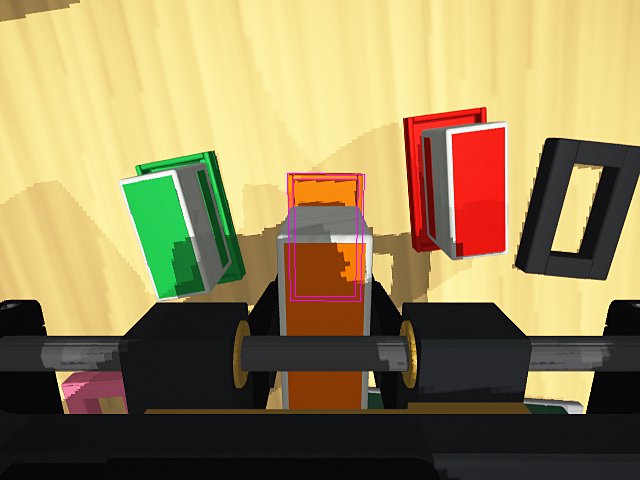

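The overlay sits on the cradle's visible rim (288–364, 174), so the pose is good. Lowering the block and releasing it.

>>> step_arm(
  moves=[
    {"tx":0,"ty":0,"tz":40,"roll":0},
    {"tx":0,"ty":0,"tz":70,"roll":0},
    {"tx":0,"ty":0,"tz":80,"roll":0},
    {"tx":0,"ty":0,"tz":86,"roll":0},
    {"tx":0,"ty":0,"tz":90,"roll":0},
    {"tx":0,"ty":0,"tz":91.5,"roll":0},
    {"tx":0,"ty":0,"tz":91.5,"roll":0},
  ],
)

```text
t: 5.1
eef_pos: [505.2, 317.5, 29.5]
tcp_rot: [3.14, -0.001, 1.435]
ft_force: [0.4, -0.2, -4.3]
opening: 0.377
grip_force: 30.0
```

```bash
python3 p.py .,.,28.46,.
```

```text
meas [505.2 317.5  29.5] yaw [179.9  -0.   82.2] F [ 0.4 -0.2 -4.3] op 35.9 g 30.0 t 5.1 j6 0.59  cmd [504.47 317.39 119.96  82.21]
{'tx': 0.0, 'ty': 0.0, 'tz': 91.5, 'roll': 0.0} rows 2.2
```

>>> step_arm(
  moves=[
    {"tx":0,"ty":0,"tz":0.5,"roll":0},
    {"tx":0,"ty":0,"tz":1,"roll":0},
  ],
)

```text
t: 5.27
eef_pos: [505.1, 317.8, 29.1]
tcp_rot: [3.14, -0.001, 1.435]
ft_force: [-3.2, -2.7, 13.8]
opening: 0.381
grip_force: 30.0
```

>>> step_arm(
  moves=[
    {"tx":0,"ty":0,"tz":0,"roll":0},
    {"tx":0,"ty":0,"tz":0,"roll":0},
    {"tx":0,"ty":0,"tz":0,"roll":0},
    {"tx":0,"ty":0,"tz":0,"roll":0},
  ],
  grip=60,
)

```text
t: 5.6
eef_pos: [504.7, 317.6, 27.7]
tcp_rot: [3.141, -0.0, 1.435]
ft_force: [-0.4, 0.1, 0.4]
opening: 0.594
grip_force: 0.0
```

```bash
python3 p.py .,.,27.46,. / .,.,120,. 483.3,75,120,72.9 / .,.,10,72.9
```

```text
meas [504.7 317.6  27.7] yaw [180.   -0.   82.2] F [-0.4  0.1  0.4] op 56.5 g 0.0 t 5.6 j6 0.59  cmd [504.47 317.39  28.46  82.21]
{'tx': 0.0, 'ty': 0.0, 'tz': 1.0, 'roll': 0.0} rows 0.0
-- new call
{'tx': 0.0, 'ty': 0.0, 'tz': -92.5, 'roll': 0.0} rows 2.2
{'tx': -243.0, 'ty': 11.9, 'tz': -92.5, 'roll': 0.162} rows 5.8
-- new call
{'tx': -0.0, 'ty': 0.0, 'tz': 110.0, 'roll': 0.0} rows 2.6
```

>>> step_arm(
  moves=[
    {"tx":0,"ty":0,"tz":-40,"roll":0},
    {"tx":0,"ty":0,"tz":-80,"roll":0},
    {"tx":0,"ty":0,"tz":-92.5,"roll":0},
    {"tx":-243,"ty":11.9,"tz":-92.5,"roll":0.162},
    {"tx":-243,"ty":11.9,"tz":-92.5,"roll":0.162},
    {"tx":-243,"ty":11.9,"tz":-92.5,"roll":0.162},
    {"tx":-243,"ty":11.9,"tz":-92.5,"roll":0.162},
    {"tx":-243,"ty":11.9,"tz":-92.5,"roll":0.162},
    {"tx":-243,"ty":11.9,"tz":-92.5,"roll":0.162},
    {"tx":-243,"ty":11.9,"tz":-92.5,"roll":0.162},
    {"tx":-243,"ty":11.9,"tz":-92.5,"roll":0.162},
    {"tx":-243,"ty":11.9,"tz":-92.5,"roll":0.162},
  ],
  grip=32,
)

```text
t: 6.6
eef_pos: [483.5, 75.3, 120.0]
tcp_rot: [3.141, -0.0, 1.272]
ft_force: [0.6, -0.1, -0.5]
opening: 0.337
grip_force: 0.0
```

```bash
python3 - <<'E'
from h import *
d=cam("wrist"); t=cam("top"); s=cam("scene"); cv2.imwrite("pics/w3.png",d["pixels"])
print("blue wrist",rect(d,mask(d,"blue",(0,0,640,300)),26), env.state()["eef_pos"])
for n,c,b in(("orange block in cradle, top",t,(105,235,185,285)),("scene",s,(410,320,490,400))):
    m=mask(c,"orange",b);hh=cv2.cvtColor(c["pixels"],cv2.COLOR_BGR2HSV)[...,2]
    m=cv2.morphologyEx(m,cv2.MORPH_OPEN,np.ones((3,3)));print(n,rect(c,m,64))
a=cv2.resize(s["pixels"][310:400,400:520],None,fx=4,fy=4);b=cv2.resize(t["pixels"][225:315,90:190],None,fx=4,fy=4)
cv2.imwrite("pics/blk.png",np.hstack([a,b])[:, :800])
E
```

```text
blue wrist (array([505.9,  69.7]), array([64.3, 90.7]), -17.1) [483.37922131  76.24470207 119.86059856]
orange block in cradle, top (array([501.9, 306.8]), array([52.4, 96.1]), -7.8)
scene (array([521. , 326.6]), array([57.8, 96.9]), -7.8)
```

View pics/w3.png

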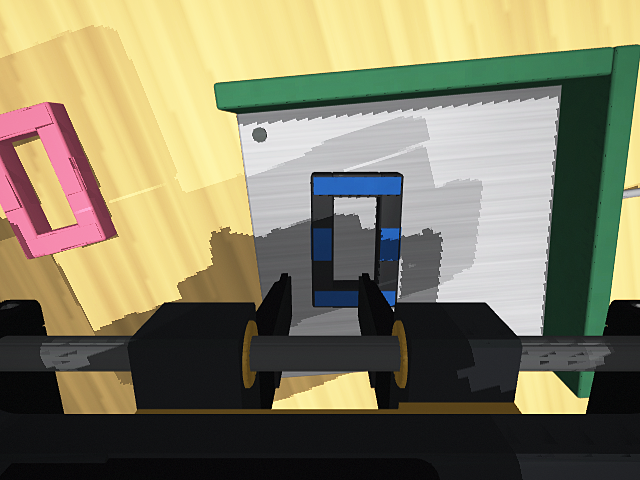

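The wrist view shows the blue core at (357,240), square to the fingers, with the left bar (322) between them. Descending, gripping, then moving to near home.

>>> step_arm(
  moves=[
    {"tx":0,"ty":0,"tz":40,"roll":0},
    {"tx":0,"ty":0,"tz":75,"roll":0},
    {"tx":0,"ty":0,"tz":95,"roll":0},
    {"tx":0,"ty":0,"tz":106,"roll":0},
    {"tx":0,"ty":0,"tz":110,"roll":0},
    {"tx":0,"ty":0,"tz":110,"roll":0},
  ],
)

```text
t: 7.25
eef_pos: [482.9, 76.0, 9.3]
tcp_rot: [-3.14, 0.001, 1.274]
ft_force: [0.5, -0.1, 0.0]
opening: 0.336
grip_force: 0.0
```

>>> step_arm(
  moves=[
    {"tx":0,"ty":0,"tz":0,"roll":0},
    {"tx":0,"ty":0,"tz":0,"roll":0},
    {"tx":0,"ty":0,"tz":0,"roll":0},
    {"tx":0,"ty":0,"tz":0,"roll":0},
    {"tx":0,"ty":0,"tz":0,"roll":0},
  ],
  grip=8,
)

```text
t: 7.67
eef_pos: [483.3, 75.4, 10.4]
tcp_rot: [3.141, -0.0, 1.273]
ft_force: [-2.1, 4.8, 6.8]
opening: 0.167
grip_force: 30.0
```

```bash
cat > st.py <<'E'
# stop-frame helper: world TCP for a core whose centre is at home+(dx,dy) in stop axes, held by its -x long bar
import numpy as np,sys
a=np.radians(-12.36);X=np.array([np.cos(a),np.sin(a)]);Y=np.array([-np.sin(a),np.cos(a)])
C=np.array([671.6,130.2])
def tcp(dx,dy,off=-24): return (C+(-32+off+dx)*X+(-50+dy)*Y).round(1)
if __name__=="__main__": print(tcp(float(sys.argv[1]),float(sys.argv[2])))
E
python3 st.py -6 -6; python3 st.py 0 0; python3 p.py
```

```text
[599.1  88.8]
[606.2  93.3]
meas [483.3  75.4  10.4] yaw [180.   -0.   72.9] F [-2.1  4.8  6.8] op 15.8 g 30.0 t 7.67 j6 0.32  cmd [483.31  75.03   9.96  72.92]
```

```bash
python3 p.py .,.,17,72.92 599.1,88.8,17,77.64 599.1,88.8,10.2,77.64
```

```text
meas [483.3  75.4  10.4] yaw [180.   -0.   72.9] F [-2.1  4.8  6.8] op 15.8 g 30.0 t 7.67 j6 0.32  cmd [483.31  75.03   9.96  72.92]
{'tx': 0.0, 'ty': 0.0, 'tz': -7.0, 'roll': 0.0} rows 0.2
{'tx': 47.2, 'ty': 106.6, 'tz': -7.0, 'roll': -0.082} rows 2.8
{'tx': 47.2, 'ty': 106.6, 'tz': -0.2, 'roll': -0.082} rows 0.2
```

>>> step_arm(
  moves=[
    {"tx":0,"ty":0,"tz":-4,"roll":0},
    {"tx":0,"ty":0,"tz":-7,"roll":0},
    {"tx":12,"ty":27,"tz":-7,"roll":-0.03},
    {"tx":24,"ty":54,"tz":-7,"roll":-0.06},
    {"tx":36,"ty":81,"tz":-7,"roll":-0.082},
    {"tx":43,"ty":97,"tz":-7,"roll":-0.082},
    {"tx":47.2,"ty":106.6,"tz":-7,"roll":-0.082},
    {"tx":47.2,"ty":106.6,"tz":-7,"roll":-0.082},
    {"tx":47.2,"ty":106.6,"tz":-3,"roll":-0.082},
    {"tx":47.2,"ty":106.6,"tz":-0.2,"roll":-0.082},
    {"tx":47.2,"ty":106.6,"tz":-0.2,"roll":-0.082},
  ],
)

```text
t: 8.58
eef_pos: [598.0, 88.8, 10.3]
tcp_rot: [-3.141, 0.0, 1.355]
ft_force: [-1.4, 0.3, 3.1]
opening: 0.165
grip_force: 30.0
```

```bash
python3 - <<'E'
from h import *
t=cam("top");d=cam("wrist");cv2.imwrite("pics/w4.png",d["pixels"]);cv2.imwrite("pics/t4.png",t["pixels"])
print(rect(d,mask(d,"blue",(0,0,640,300)),26))
E
python3 p.py
```

```text
(array([627.7, 121.4]), array([65.6, 69.1]), 77.7)
meas [598.1  88.8  10.3] yaw [-180.     0.    77.6] F [-2.9 -0.8  4.2] op 15.6 g 30.0 t 8.68 j6 0.25  cmd [599.07  88.84  10.16  77.62]
```

>>> step_arm(
  moves=[
    {"tx":0,"ty":3,"tz":0,"roll":0},
    {"tx":0,"ty":5,"tz":0,"roll":0},
    {"tx":0,"ty":6,"tz":0,"roll":0},
    {"tx":0,"ty":7,"tz":0,"roll":0},
    {"tx":0,"ty":7,"tz":0,"roll":0},
  ],
)

```text
t: 9.1
eef_pos: [603.2, 87.8, 10.3]
tcp_rot: [-3.136, 0.001, 1.355]
ft_force: [-11.9, 3.5, 10.9]
opening: 0.165
grip_force: 30.0
```

>>> step_arm(
  moves=[
    {"tx":3,"ty":0,"tz":0,"roll":0},
    {"tx":5,"ty":0,"tz":0,"roll":0},
    {"tx":6,"ty":0,"tz":0,"roll":0},
    {"tx":7,"ty":0,"tz":0,"roll":0},
    {"tx":7,"ty":0,"tz":0,"roll":0},
  ],
)

```text
t: 9.52
eef_pos: [604.0, 92.4, 10.3]
tcp_rot: [-3.135, 0.004, 1.355]
ft_force: [-15.1, -14.3, 14.6]
opening: 0.165
grip_force: 30.1
```

>>> step_arm(
  moves=[
    {"tx":-1.5,"ty":-2,"tz":0,"roll":0},
    {"tx":-1.5,"ty":-2,"tz":0,"roll":0},
  ],
)

```text
t: 9.68
eef_pos: [604.2, 92.5, 10.3]
tcp_rot: [-3.141, 0.001, 1.354]
ft_force: [-3.9, -3.2, 5.1]
opening: 0.166
grip_force: 30.0
```

>>> step_arm(
  moves=[
    {"tx":0,"ty":0,"tz":0,"roll":0},
    {"tx":0,"ty":0,"tz":-0.5,"roll":0},
    {"tx":0,"ty":0,"tz":-0.5,"roll":0},
  ],
  grip=30,
)

```text
t: 9.93
eef_pos: [605.4, 93.5, 10.6]
tcp_rot: [3.141, -0.0, 1.355]
ft_force: [1.0, -1.0, -0.0]
opening: 0.298
grip_force: 0.0
```

>>> step_arm(
  moves=[
    {"tx":0,"ty":4,"tz":0,"roll":0},
    {"tx":0,"ty":7,"tz":0,"roll":0},
    {"tx":0,"ty":9,"tz":0,"roll":0},
    {"tx":0,"ty":10,"tz":0,"roll":0},
    {"tx":0,"ty":10,"tz":0,"roll":0},
  ],
)

```text
t: 10.35
eef_pos: [611.4, 91.9, 10.3]
tcp_rot: [-3.133, 0.001, 1.355]
ft_force: [-16.8, 3.3, 13.0]
opening: 0.316
grip_force: 8.8
```

>>> step_arm(
  moves=[
    {"tx":0,"ty":-6,"tz":-0.5,"roll":0},
    {"tx":12,"ty":-6,"tz":-0.5,"roll":0},
    {"tx":20,"ty":-6,"tz":-0.5,"roll":0},
    {"tx":23,"ty":-6,"tz":-0.5,"roll":0},
    {"tx":25,"ty":-6,"tz":-0.5,"roll":0},
    {"tx":26,"ty":-6,"tz":-0.5,"roll":0},
    {"tx":26,"ty":-6,"tz":-0.5,"roll":0},
  ],
)

```text
t: 10.93
eef_pos: [614.3, 114.3, 11.3]
tcp_rot: [-3.14, 0.005, 1.355]
ft_force: [-6.6, -32.4, 8.1]
opening: 0.313
grip_force: 16.3
```

```bash
python3 - <<'E'
import json,numpy as np
a=np.radians(77.62);X=np.array([np.cos(a),np.sin(a)]);Y=np.array([np.sin(a),-np.cos(a)])
p=np.array([599.07,88.84])+31.5*X+9*Y;json.dump([p[0],p[1],11.16,77.62],open("cmd.json","w"))
from h import *
t=cam("top");s=cam("scene")
for d,b in((t,(430,250,475,290)),(s,(245,125,285,185))):
    hs=cv2.cvtColor(d["pixels"],cv2.COLOR_BGR2HSV);m=((hs[...,0]<6)|(hs[...,0]>174))&(hs[...,1]>130)&(hs[...,2]>60)
    k=np.zeros_like(m);k[b[1]:b[3],b[0]:b[2]]=1;m&=k;v,u=np.nonzero(m);print("cap px",u.mean(),v.mean(),len(u),"z112",ray(d,[[u.mean(),v.mean()]],112))
print("base guess",ray(t,[[445,267]],0))
# blue core now
print("blue top",rect(t,mask(t,"blue",(215,190,300,290)),26))
E
python3 p.py
```

```text
cap px 460.5050505050505 267.2020202020202 99 z112 [[ 500.46184234 -327.92249235]]
cap px 260.9759036144578 138.0843373493976 83 z112 [[ 498.53358451 -326.02927221]]
base guess [[ 508.55067618 -326.86833286]]
blue top (array([623.4,  59.1]), array([42. , 63.6]), 83.2)
meas [614.3 114.3  11.2] yaw [-179.9    0.3   77.6] F [ -6.2 -31.7   7.7] op 30.1 g 16.0 t 11.03 j6 0.3  cmd [614.61 117.68  11.16  77.62]
```

```bash
python3 p.py 611.5,105,11.16,77.62 611.5,105,90,77.62 560,30,110,77.62 / 403.1,-226.9,100,16.5
```

```text
meas [614.3 114.3  11.2] yaw [-179.9    0.3   77.6] F [ -6.2 -31.7   7.7] op 30.1 g 16.0 t 11.03 j6 0.3  cmd [614.61 117.68  11.16  77.62]
{'tx': -13.1, 'ty': -0.3, 'tz': 0.0, 'roll': 0.0} rows 0.3
{'tx': -13.1, 'ty': -0.3, 'tz': -78.8, 'roll': 0.0} rows 1.9
{'tx': -97.3, 'ty': -34.5, 'tz': -98.8, 'roll': 0.0} rows 2.2
-- new call
{'tx': -284.6, 'ty': -98.2, 'tz': 10.0, 'roll': 1.067} rows 8.5
```

>>> step_arm(
  moves=[
    {"tx":-6,"ty":-0.3,"tz":0,"roll":0},
    {"tx":-13.1,"ty":-0.3,"tz":0,"roll":0},
    {"tx":-13.1,"ty":-0.3,"tz":-15,"roll":0},
    {"tx":-13.1,"ty":-0.3,"tz":-45,"roll":0},
    {"tx":-13.1,"ty":-0.3,"tz":-78.8,"roll":0},
    {"tx":-50,"ty":-15,"tz":-90,"roll":0},
    {"tx":-85,"ty":-30,"tz":-98.8,"roll":0},
    {"tx":-97.3,"ty":-34.5,"tz":-98.8,"roll":0},
  ],
  grip=32,
)

```text
t: 11.7
eef_pos: [558.8, 28.3, 111.7]
tcp_rot: [3.14, 0.0, 1.355]
ft_force: [0.5, -0.4, 0.8]
opening: 0.339
grip_force: 0.0
```

>>> step_arm(
  moves=[
    {"tx":-284.6,"ty":-98.2,"tz":10,"roll":1.067},
    {"tx":-284.6,"ty":-98.2,"tz":10,"roll":1.067},
    {"tx":-284.6,"ty":-98.2,"tz":10,"roll":1.067},
    {"tx":-284.6,"ty":-98.2,"tz":10,"roll":1.067},
    {"tx":-284.6,"ty":-98.2,"tz":10,"roll":1.067},
    {"tx":-284.6,"ty":-98.2,"tz":10,"roll":1.067},
    {"tx":-284.6,"ty":-98.2,"tz":10,"roll":1.067},
    {"tx":-284.6,"ty":-98.2,"tz":10,"roll":1.067},
    {"tx":-284.6,"ty":-98.2,"tz":10,"roll":1.067},
    {"tx":-284.6,"ty":-98.2,"tz":10,"roll":1.067},
    {"tx":-284.6,"ty":-98.2,"tz":10,"roll":1.067},
    {"tx":-284.6,"ty":-98.2,"tz":10,"roll":1.067},
  ],
)

```text
t: 12.7
eef_pos: [403.7, -226.4, 99.9]
tcp_rot: [3.141, -0.0, 0.291]
ft_force: [0.0, 1.3, 0.1]
opening: 0.338
grip_force: 0.0
```

```bash
python3 - <<'E'
from h import *
t=cam("top");s=cam("scene");d=cam("wrist")
for n,c in(("t5",t),("s5",s),("w5",d)): cv2.imwrite(f"pics/{n}.png",c["pixels"])
print("blue",rect(t,mask(t,"blue",(215,170,300,290)),26),rect(s,mask(s,"blue",(300,270,400,345)),26))
print("yel wrist",rect(d,mask(d,"yellow",(150,100,500,300)),18))
a=cv2.resize(t["pixels"][165:315,90:340],None,fx=3.2,fy=3.2,interpolation=cv2.INTER_CUBIC)
cv2.imwrite("pics/c5.png",a)
E
python3 p.py
```

```text
blue (array([628.1,  88.5]), array([64.6, 96.4]), -12.6) (array([625.7,  84.9]), array([58.8, 88.2]), -12.3)
yel wrist (array([ 427.5, -266.6]), array([ 99.4, 106.6]), 16.7)
meas [ 403.6 -226.3   99.9] yaw [180.   -0.   16.6] F [-0.  -0.5  0.9] op 32.1 g 0.0 t 12.85 j6 0.63  cmd [ 403.12 -226.89   99.96   16.49]
```

View pics/c5.png

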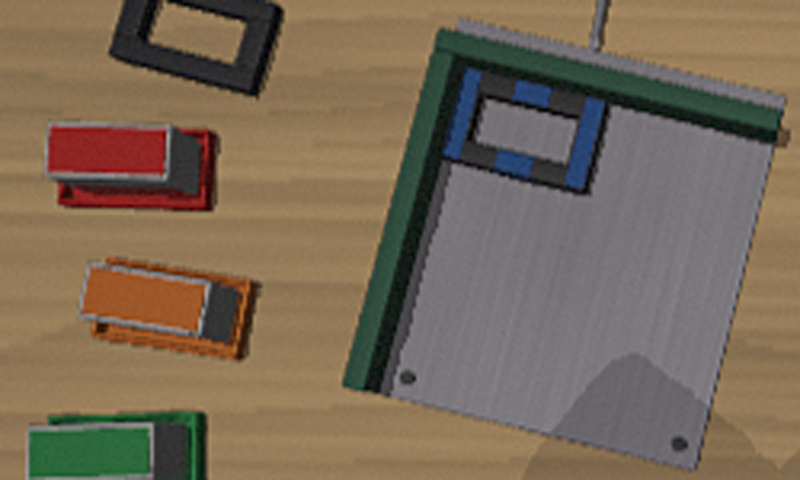

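The crop shows the orange block seated upright in its cradle (145,298) and the blue core square in the corner (527,130). Now the yellow core.

>>> step_arm(
  moves=[
    {"tx":0,"ty":0,"tz":40,"roll":0},
    {"tx":0,"ty":0,"tz":70,"roll":0},
    {"tx":0,"ty":0,"tz":88,"roll":0},
    {"tx":0,"ty":0,"tz":95,"roll":0},
    {"tx":0,"ty":0,"tz":98,"roll":0},
    {"tx":0,"ty":0,"tz":98,"roll":0},
  ],
)

```text
t: 13.35
eef_pos: [403.3, -226.7, 1.9]
tcp_rot: [-3.141, 0.0, 0.289]
ft_force: [0.9, -0.0, 0.5]
opening: 0.333
grip_force: 0.0
```

>>> step_arm(
  moves=[
    {"tx":0,"ty":0,"tz":0,"roll":0},
    {"tx":0,"ty":0,"tz":0,"roll":0},
    {"tx":0,"ty":0,"tz":0,"roll":0},
    {"tx":0,"ty":0,"tz":0,"roll":0},
    {"tx":0,"ty":0,"tz":0,"roll":0},
  ],
  grip=8,
)

```text
t: 13.77
eef_pos: [403.5, -227.0, 2.8]
tcp_rot: [3.14, -0.001, 0.288]
ft_force: [-0.0, 0.7, 8.9]
opening: 0.166
grip_force: 30.0
```

```bash
python3 st.py -8 -8; python3 p.py .,.,1.96,. / 403.12,-226.9,90,16.5 / 560,20,100,77.62 / 598,88.5,60,77.62
```

```text
[596.7  87.2]
meas [ 403.5 -227.     2.8] yaw [ 1.799e+02 -1.000e-01  1.650e+01] F [-0.   0.7  8.9] op 15.8 g 30.0 t 13.77 j6 0.63  cmd [ 403.12 -226.89   99.96   16.49]
{'tx': 0.0, 'ty': 0.0, 'tz': 98.0, 'roll': 0.0} rows 2.4
-- new call
{'tx': -0.0, 'ty': 0.0, 'tz': -88.0, 'roll': -0.0} rows 2.1
-- new call
{'tx': 220.5, 'ty': -192.2, 'tz': -10.0, 'roll': -1.067} rows 8.5
-- new call
{'tx': 75.1, 'ty': 22.4, 'tz': 40.0, 'roll': 0.0} rows 2.1
```

>>> step_arm(
  moves=[
    {"tx":0,"ty":0,"tz":-8,"roll":0},
    {"tx":0,"ty":0,"tz":-28,"roll":0},
    {"tx":0,"ty":0,"tz":-55,"roll":0},
    {"tx":0,"ty":0,"tz":-78,"roll":0},
    {"tx":0,"ty":0,"tz":-88,"roll":0},
    {"tx":0,"ty":0,"tz":-88,"roll":0},
  ],
)

```text
t: 14.27
eef_pos: [403.7, -227.2, 92.4]
tcp_rot: [3.138, -0.002, 0.288]
ft_force: [0.8, -0.6, -3.6]
opening: 0.167
grip_force: 30.0
```

>>> step_arm(
  moves=[
    {"tx":8,"ty":-7,"tz":0,"roll":-0.04},
    {"tx":28,"ty":-24,"tz":-2,"roll":-0.14},
    {"tx":52,"ty":-46,"tz":-4,"roll":-0.25},
    {"tx":77,"ty":-67,"tz":-5,"roll":-0.37},
    {"tx":102,"ty":-89,"tz":-6,"roll":-0.49},
    {"tx":127,"ty":-111,"tz":-7,"roll":-0.61},
    {"tx":152,"ty":-133,"tz":-8,"roll":-0.73},
    {"tx":177,"ty":-155,"tz":-9,"roll":-0.85},
    {"tx":200,"ty":-175,"tz":-10,"roll":-0.96},
    {"tx":214,"ty":-187,"tz":-10,"roll":-1.04},
    {"tx":220.5,"ty":-192.2,"tz":-10,"roll":-1.067},
    {"tx":220.5,"ty":-192.2,"tz":-10,"roll":-1.067},
  ],
)

```text
t: 15.27
eef_pos: [560.0, 21.9, 98.6]
tcp_rot: [-3.14, 0.0, 1.358]
ft_force: [-0.4, -0.7, -4.8]
opening: 0.167
grip_force: 30.0
```

>>> step_arm(
  moves=[
    {"tx":15,"ty":4.5,"tz":5,"roll":0},
    {"tx":40,"ty":12,"tz":15,"roll":0},
    {"tx":62,"ty":18.5,"tz":28,"roll":0},
    {"tx":73,"ty":21.8,"tz":37,"roll":0},
    {"tx":75.1,"ty":22.4,"tz":40,"roll":0},
    {"tx":75.1,"ty":22.4,"tz":40,"roll":0},
  ],
)

```text
t: 15.77
eef_pos: [597.0, 88.2, 58.5]
tcp_rot: [-3.139, 0.001, 1.354]
ft_force: [0.4, -0.1, -4.8]
opening: 0.164
grip_force: 30.0
```

```bash
python3 - <<'E'
from h import *
d=cam("wrist");cv2.imwrite("pics/w6.png",d["pixels"])
E
python3 p.py .,.,28.5,.
```

```text
meas [597.1  87.8  59.3] yaw [-179.9    0.    77.6] F [ 0.1 -0.8 -4.6] op 15.6 g 30.0 t 15.82 j6 0.25  cmd [598.    88.53  59.96  77.62]
{'tx': 0.0, 'ty': 0.0, 'tz': 31.5, 'roll': 0.0} rows 0.8
```

>>> step_arm(
  moves=[
    {"tx":0,"ty":0,"tz":12,"roll":0},
    {"tx":0,"ty":0,"tz":22,"roll":0},
    {"tx":0,"ty":0,"tz":28,"roll":0},
    {"tx":0,"ty":0,"tz":30.5,"roll":0},
    {"tx":0,"ty":0,"tz":31.5,"roll":0},
    {"tx":0,"ty":0,"tz":31.5,"roll":0},
  ],
)

```text
t: 16.32
eef_pos: [597.3, 88.0, 28.8]
tcp_rot: [-3.14, 0.001, 1.355]
ft_force: [-5.2, -3.3, 5.9]
opening: 0.168
grip_force: 30.0
```

>>> step_arm(
  moves=[
    {"tx":0,"ty":3,"tz":0,"roll":0},
    {"tx":0,"ty":5,"tz":0,"roll":0},
    {"tx":0,"ty":6,"tz":0,"roll":0},
    {"tx":0,"ty":7,"tz":0,"roll":0},
    {"tx":0,"ty":8,"tz":0,"roll":0},
    {"tx":0,"ty":8,"tz":0,"roll":0},
  ],
)

```text
t: 16.82
eef_pos: [603.1, 87.1, 28.8]
tcp_rot: [-3.136, 0.001, 1.355]
ft_force: [-14.9, 2.6, 12.2]
opening: 0.167
grip_force: 30.0
```

>>> step_arm(
  moves=[
    {"tx":3,"ty":0,"tz":0,"roll":0},
    {"tx":5,"ty":0,"tz":0,"roll":0},
    {"tx":6,"ty":0,"tz":0,"roll":0},
    {"tx":7,"ty":0,"tz":0,"roll":0},
    {"tx":7,"ty":0,"tz":0,"roll":0},
  ],
)

```text
t: 17.23
eef_pos: [603.5, 91.1, 28.8]
tcp_rot: [-3.134, 0.005, 1.355]
ft_force: [-19.8, -19.4, 16.5]
opening: 0.162
grip_force: 30.0
```

>>> step_arm(
  moves=[
    {"tx":-2,"ty":-3,"tz":0,"roll":0},
    {"tx":-2,"ty":-3,"tz":0,"roll":0},
  ],
)

```text
t: 17.4
eef_pos: [603.4, 91.4, 28.8]
tcp_rot: [-3.141, 0.001, 1.354]
ft_force: [-2.9, -2.7, 4.0]
opening: 0.166
grip_force: 30.0
```

>>> step_arm(
  moves=[
    {"tx":0,"ty":0,"tz":0,"roll":0},
    {"tx":0,"ty":0,"tz":-1,"roll":0},
    {"tx":0,"ty":0,"tz":-1,"roll":0},
  ],
  grip=30,
)

```text
t: 17.65
eef_pos: [604.5, 92.7, 29.6]
tcp_rot: [3.141, -0.0, 1.355]
ft_force: [0.5, 0.4, -0.3]
opening: 0.293
grip_force: 0.0
```

>>> step_arm(
  moves=[
    {"tx":0,"ty":4,"tz":0,"roll":0},
    {"tx":0,"ty":7,"tz":0,"roll":0},
    {"tx":0,"ty":9,"tz":0,"roll":0},
    {"tx":0,"ty":10,"tz":0,"roll":0},
    {"tx":0,"ty":10,"tz":0,"roll":0},
  ],
)

```text
t: 18.07
eef_pos: [611.1, 91.0, 29.2]
tcp_rot: [-3.135, 0.001, 1.355]
ft_force: [-14.0, 4.1, 10.6]
opening: 0.319
grip_force: 7.1
```

>>> step_arm(
  moves=[
    {"tx":0,"ty":-6,"tz":0,"roll":0},
    {"tx":12,"ty":-6,"tz":0,"roll":0},
    {"tx":20,"ty":-6,"tz":0,"roll":0},
    {"tx":23,"ty":-6,"tz":0,"roll":0},
    {"tx":24.5,"ty":-6,"tz":0,"roll":0},
    {"tx":25.5,"ty":-6,"tz":0,"roll":0},
    {"tx":25.5,"ty":-6,"tz":0,"roll":0},
  ],
)

```text
t: 18.65
eef_pos: [613.3, 114.3, 29.5]
tcp_rot: [-3.141, 0.003, 1.355]
ft_force: [-4.7, -21.1, 5.6]
opening: 0.314
grip_force: 10.8
```

```bash
python3 - <<'E'
import json,numpy as np
a=np.radians(77.62);X=np.array([np.cos(a),np.sin(a)]);Y=np.array([np.sin(a),-np.cos(a)])
p=np.array([598.0,88.53])+30.5*X+9*Y;json.dump([p[0],p[1],29.46,77.62],open("cmd.json","w"))
E
python3 p.py 611.5,105,29.46,77.62 611.5,105,110,77.62 560,0,160,77.62 / 490,-330,165,115 / 463.2,-458.4,140,137.7
```

```text
meas [613.3 114.3  29.5] yaw [-180.     0.2   77.6] F [ -4.7 -21.1   5.6] op 29.8 g 10.8 t 18.65 j6 0.3  cmd [613.33 116.39  29.46  77.62]
{'tx': -11.5, 'ty': 0.7, 'tz': 0.0, 'roll': 0.0} rows 0.3
{'tx': -11.5, 'ty': 0.7, 'tz': -80.5, 'roll': 0.0} rows 1.9
{'tx': -125.1, 'ty': -27.1, 'tz': -130.5, 'roll': 0.0} rows 3.1
-- new call
{'tx': -337.4, 'ty': 2.3, 'tz': -5.0, 'roll': -0.652} rows 8.1
-- new call
{'tx': -105.1, 'ty': -78.4, 'tz': 25.0, 'roll': -0.397} rows 3.2
```

>>> step_arm(
  moves=[
    {"tx":-6,"ty":0.7,"tz":0,"roll":0},
    {"tx":-11.5,"ty":0.7,"tz":0,"roll":0},
    {"tx":-11.5,"ty":0.7,"tz":-15,"roll":0},
    {"tx":-11.5,"ty":0.7,"tz":-45,"roll":0},
    {"tx":-11.5,"ty":0.7,"tz":-80.5,"roll":0},
    {"tx":-45,"ty":-7,"tz":-95,"roll":0},
    {"tx":-80,"ty":-16,"tz":-110,"roll":0},
    {"tx":-115,"ty":-24,"tz":-125,"roll":0},
    {"tx":-125.1,"ty":-27.1,"tz":-130.5,"roll":0},
    {"tx":-125.1,"ty":-27.1,"tz":-130.5,"roll":0},
  ],
  grip=32,
)

```text
t: 19.48
eef_pos: [560.1, -1.6, 161.6]
tcp_rot: [3.139, -0.0, 1.352]
ft_force: [0.4, 0.0, -0.3]
opening: 0.337
grip_force: 0.0
```

>>> step_arm(
  moves=[
    {"tx":-337.4,"ty":2.3,"tz":-5,"roll":-0.652},
    {"tx":-337.4,"ty":2.3,"tz":-5,"roll":-0.652},
    {"tx":-337.4,"ty":2.3,"tz":-5,"roll":-0.652},
    {"tx":-337.4,"ty":2.3,"tz":-5,"roll":-0.652},
    {"tx":-337.4,"ty":2.3,"tz":-5,"roll":-0.652},
    {"tx":-337.4,"ty":2.3,"tz":-5,"roll":-0.652},
    {"tx":-337.4,"ty":2.3,"tz":-5,"roll":-0.652},
    {"tx":-337.4,"ty":2.3,"tz":-5,"roll":-0.652},
    {"tx":-337.4,"ty":2.3,"tz":-5,"roll":-0.652},
    {"tx":-337.4,"ty":2.3,"tz":-5,"roll":-0.652},
    {"tx":-337.4,"ty":2.3,"tz":-5,"roll":-0.652},
  ],
)

```text
t: 20.4
eef_pos: [490.5, -330.1, 163.9]
tcp_rot: [-3.142, -0.001, 2.005]
ft_force: [-0.8, 0.6, -0.3]
opening: 0.337
grip_force: 0.0
```

>>> step_arm(
  moves=[
    {"tx":-105.1,"ty":-78.4,"tz":25,"roll":-0.397},
    {"tx":-105.1,"ty":-78.4,"tz":25,"roll":-0.397},
    {"tx":-105.1,"ty":-78.4,"tz":25,"roll":-0.397},
    {"tx":-105.1,"ty":-78.4,"tz":25,"roll":-0.397},
    {"tx":-105.1,"ty":-78.4,"tz":25,"roll":-0.397},
    {"tx":-105.1,"ty":-78.4,"tz":25,"roll":-0.397},
  ],
)

```text
t: 20.9
eef_pos: [464.2, -456.7, 139.3]
tcp_rot: [3.141, -0.001, 2.403]
ft_force: [0.5, 0.8, -0.1]
opening: 0.334
grip_force: 0.0
```

```bash
python3 - <<'E'
from h import *
d=cam("wrist");a=d["pixels"].copy()
th=np.radians(47.9);Rm=np.array([[np.cos(th),-np.sin(th)],[np.sin(th),np.cos(th)]])
P=np.array([[-32,-50],[32,-50],[32,50],[-32,50]])@Rm.T+[475,-436.5]
cv2.polylines(a,[proj(d,np.c_[P,np.full(4,18.)]).round().astype(int)],True,(255,0,255),1)
cv2.imwrite("pics/w7.png",a)
t=cam("top");print("yellow top z44",rect(t,mask(t,"yellow",(215,165,300,250)),44),"blue now z26?",(mask(t,"blue",(215,165,300,290))>0).sum())
E
python3 p.py
```

```text
yellow top z44 (array([629.2,  88.3]), array([63.1, 96.3]), -11.9) blue now z26? 1
meas [ 464.5 -456.2  140.1] yaw [180.   -0.  137.8] F [-0.7 -0.1  0.4] op 32.1 g 0.0 t 21.0 j6 -1.71  cmd [ 463.26 -458.41  139.96  137.72]
```

View pics/w7.png

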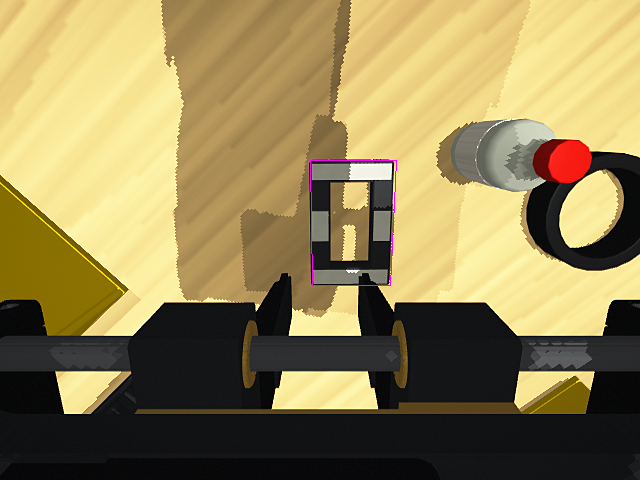

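The wrist view shows the white core at (353,223) on its overlay. Its left bar (321) is between the fingers, and the glue (515,155) is well to the right. Descending and gripping.

>>> step_arm(
  moves=[
    {"tx":0,"ty":0,"tz":40,"roll":0},
    {"tx":0,"ty":0,"tz":78,"roll":0},
    {"tx":0,"ty":0,"tz":110,"roll":0},
    {"tx":0,"ty":0,"tz":128,"roll":0},
    {"tx":0,"ty":0,"tz":135,"roll":0},
    {"tx":0,"ty":0,"tz":138,"roll":0},
    {"tx":0,"ty":0,"tz":138,"roll":0},
  ],
)

```text
t: 21.58
eef_pos: [464.1, -457.8, 2.6]
tcp_rot: [-3.141, 0.001, 2.404]
ft_force: [0.6, -0.7, -0.2]
opening: 0.335
grip_force: 0.0
```

>>> step_arm(
  moves=[
    {"tx":0,"ty":0,"tz":0,"roll":0},
    {"tx":0,"ty":0,"tz":0,"roll":0},
    {"tx":0,"ty":0,"tz":0,"roll":0},
    {"tx":0,"ty":0,"tz":0,"roll":0},
    {"tx":0,"ty":0,"tz":0,"roll":0},
  ],
  grip=8,
)

```text
t: 22.0
eef_pos: [463.6, -459.0, 3.4]
tcp_rot: [-3.141, 0.002, 2.404]
ft_force: [-1.9, 0.2, 7.7]
opening: 0.164
grip_force: 30.0
```

```bash
python3 p.py .,.,1.96,. / .,.,160,. / 440,-270,165,115 / 560,0,140,77.62 / 597,82,80,77.62 / .,.,46.5,.
```

```text
meas [ 463.6 -459.     3.4] yaw [-1.800e+02  1.000e-01  1.377e+02] F [-1.9  0.2  7.7] op 15.6 g 30.0 t 22.0 j6 -1.71  cmd [ 463.26 -458.41  139.96  137.72]
{'tx': 0.0, 'ty': 0.0, 'tz': 138.0, 'roll': 0.0} rows 3.3
-- new call
{'tx': 0.0, 'ty': 0.0, 'tz': -158.0, 'roll': 0.0} rows 3.8
-- new call
{'tx': 144.0, 'ty': 123.8, 'tz': -5.0, 'roll': 0.397} rows 4.6
-- new call
{'tx': 194.0, 'ty': 222.8, 'tz': 25.0, 'roll': 0.652} rows 7.1
-- new call
{'tx': 88.0, 'ty': 18.5, 'tz': 60.0, 'roll': -0.0} rows 2.6
-- new call
{'tx': 0.0, 'ty': 0.0, 'tz': 33.5, 'roll': -0.0} rows 0.8
```

>>> step_arm(
  moves=[
    {"tx":0,"ty":0,"tz":-8,"roll":0},
    {"tx":0,"ty":0,"tz":-30,"roll":0},
    {"tx":0,"ty":0,"tz":-65,"roll":0},
    {"tx":0,"ty":0,"tz":-100,"roll":0},
    {"tx":0,"ty":0,"tz":-132,"roll":0},
    {"tx":0,"ty":0,"tz":-152,"roll":0},
    {"tx":0,"ty":0,"tz":-158,"roll":0},
    {"tx":0,"ty":0,"tz":-158,"roll":0},
  ],
)

```text
t: 22.67
eef_pos: [463.5, -458.5, 161.7]
tcp_rot: [-3.141, 0.003, 2.404]
ft_force: [-0.0, -0.2, -3.0]
opening: 0.168
grip_force: 30.0
```

>>> step_arm(
  moves=[
    {"tx":8,"ty":7,"tz":0,"roll":0.02},
    {"tx":28,"ty":24,"tz":-1,"roll":0.08},
    {"tx":55,"ty":47,"tz":-2,"roll":0.15},
    {"tx":82,"ty":70,"tz":-3,"roll":0.23},
    {"tx":108,"ty":93,"tz":-4,"roll":0.3},
    {"tx":130,"ty":112,"tz":-5,"roll":0.36},
    {"tx":141,"ty":121,"tz":-5,"roll":0.39},
    {"tx":144,"ty":123.8,"tz":-5,"roll":0.397},
    {"tx":144,"ty":123.8,"tz":-5,"roll":0.397},
  ],
)

```text
t: 23.42
eef_pos: [439.7, -268.9, 163.9]
tcp_rot: [-3.141, -0.002, 2.008]
ft_force: [-0.5, 0.0, -2.9]
opening: 0.165
grip_force: 30.0
```

>>> step_arm(
  moves=[
    {"tx":6,"ty":7,"tz":1,"roll":0.02},
    {"tx":22,"ty":25,"tz":3,"roll":0.075},
    {"tx":44,"ty":51,"tz":6,"roll":0.15},
    {"tx":67,"ty":77,"tz":9,"roll":0.225},
    {"tx":90,"ty":103,"tz":12,"roll":0.3},
    {"tx":113,"ty":130,"tz":15,"roll":0.38},
    {"tx":136,"ty":156,"tz":18,"roll":0.46},
    {"tx":159,"ty":183,"tz":21,"roll":0.54},
    {"tx":180,"ty":207,"tz":24,"roll":0.61},
    {"tx":191,"ty":219,"tz":25,"roll":0.645},
    {"tx":194,"ty":222.8,"tz":25,"roll":0.652},
    {"tx":194,"ty":222.8,"tz":25,"roll":0.652},
  ],
)

```text
t: 24.42
eef_pos: [560.6, 0.3, 138.9]
tcp_rot: [-3.14, 0.0, 1.357]
ft_force: [0.5, -0.6, -3.3]
opening: 0.168
grip_force: 30.0
```

>>> step_arm(
  moves=[
    {"tx":8,"ty":2,"tz":4,"roll":0},
    {"tx":28,"ty":6,"tz":16,"roll":0},
    {"tx":52,"ty":11,"tz":33,"roll":0},
    {"tx":74,"ty":15.5,"tz":48,"roll":0},
    {"tx":85,"ty":18,"tz":57,"roll":0},
    {"tx":88,"ty":18.5,"tz":60,"roll":0},
    {"tx":88,"ty":18.5,"tz":60,"roll":0},
    {"tx":88,"ty":18.5,"tz":60,"roll":0},
  ],
)

```text
t: 25.08
eef_pos: [596.9, 81.0, 80.2]
tcp_rot: [-3.142, 0.0, 1.355]
ft_force: [0.3, -0.9, -2.9]
opening: 0.169
grip_force: 30.0
```

>>> step_arm(
  moves=[
    {"tx":0,"ty":0,"tz":12,"roll":0},
    {"tx":0,"ty":0,"tz":23,"roll":0},
    {"tx":0,"ty":0,"tz":29,"roll":0},
    {"tx":0,"ty":0,"tz":32,"roll":0},
    {"tx":0,"ty":0,"tz":33.5,"roll":0},
    {"tx":0,"ty":0,"tz":33.5,"roll":0},
  ],
)

```text
t: 25.58
eef_pos: [596.2, 81.5, 47.3]
tcp_rot: [-3.14, 0.001, 1.355]
ft_force: [-7.7, -4.2, 12.8]
opening: 0.167
grip_force: 30.0
```

>>> step_arm(
  moves=[
    {"tx":0,"ty":3,"tz":0,"roll":0},
    {"tx":0,"ty":5,"tz":0,"roll":0},
    {"tx":0,"ty":6,"tz":0,"roll":0},
    {"tx":0,"ty":7,"tz":0,"roll":0},
    {"tx":0,"ty":8,"tz":0,"roll":0},
    {"tx":0,"ty":8,"tz":0,"roll":0},
  ],
)

```text
t: 26.08
eef_pos: [601.8, 80.8, 47.3]
tcp_rot: [-3.135, 0.001, 1.355]
ft_force: [-18.3, 3.2, 21.3]
opening: 0.164
grip_force: 30.0
```

>>> step_arm(
  moves=[
    {"tx":3,"ty":0,"tz":0,"roll":0},
    {"tx":5,"ty":0,"tz":0,"roll":0},
    {"tx":6,"ty":0,"tz":0,"roll":0},
    {"tx":7,"ty":0,"tz":0,"roll":0},
    {"tx":7,"ty":0,"tz":0,"roll":0},
  ],
)

```text
t: 26.5
eef_pos: [601.9, 83.8, 47.2]
tcp_rot: [-3.133, 0.006, 1.355]
ft_force: [-25.4, -24.3, 25.2]
opening: 0.168
grip_force: 30.0
```

>>> step_arm(
  moves=[
    {"tx":-3,"ty":-4,"tz":0,"roll":0},
    {"tx":-3,"ty":-4,"tz":-0.5,"roll":0},
  ],
)

```text
t: 26.67
eef_pos: [601.5, 84.2, 47.3]
tcp_rot: [3.141, 0.0, 1.354]
ft_force: [0.4, -0.9, -1.9]
opening: 0.168
grip_force: 29.9
```

>>> step_arm(
  moves=[
    {"tx":0,"ty":0,"tz":0,"roll":0},
    {"tx":0,"ty":0,"tz":-1,"roll":0},
    {"tx":0,"ty":0,"tz":-1,"roll":0},
  ],
  grip=30,
)

```text
t: 26.92
eef_pos: [602.1, 85.4, 48.0]
tcp_rot: [3.141, -0.0, 1.355]
ft_force: [-0.5, -0.8, -0.3]
opening: 0.3
grip_force: 0.0
```

>>> step_arm(
  moves=[
    {"tx":8,"ty":4,"tz":0,"roll":0},
    {"tx":8,"ty":7,"tz":0,"roll":0},
    {"tx":8,"ty":9,"tz":0,"roll":0},
    {"tx":8,"ty":10,"tz":0,"roll":0},
    {"tx":8,"ty":10.5,"tz":0,"roll":0},
    {"tx":8,"ty":10.5,"tz":0,"roll":0},
  ],
)

```text
t: 27.42
eef_pos: [611.5, 92.1, 47.7]
tcp_rot: [-3.136, 0.0, 1.355]
ft_force: [-10.8, 7.2, 8.4]
opening: 0.315
grip_force: 6.6
```

>>> step_arm(
  moves=[
    {"tx":0,"ty":-6,"tz":0,"roll":0},
    {"tx":12,"ty":-6,"tz":0,"roll":0},
    {"tx":19,"ty":-6,"tz":0,"roll":0},
    {"tx":22,"ty":-6,"tz":0,"roll":0},
    {"tx":24,"ty":-6,"tz":0,"roll":0},
    {"tx":25,"ty":-6,"tz":0,"roll":0},
    {"tx":25,"ty":-6,"tz":0,"roll":0},
  ],
)

```text
t: 28.0
eef_pos: [613.1, 114.3, 48.0]
tcp_rot: [-3.141, 0.003, 1.355]
ft_force: [-5.0, -18.1, 4.8]
opening: 0.318
grip_force: 9.5
```

>>> step_arm(
  moves=[
    {"tx":-6,"ty":0,"tz":0,"roll":0},
    {"tx":-11.5,"ty":0.5,"tz":0,"roll":0},
    {"tx":-11.5,"ty":0.5,"tz":-15,"roll":0},
    {"tx":-11.5,"ty":0.5,"tz":-45,"roll":0},
    {"tx":-11.5,"ty":0.5,"tz":-85,"roll":0},
    {"tx":-45,"ty":-20,"tz":-100,"roll":0},
    {"tx":-80,"ty":-40,"tz":-110,"roll":0},
    {"tx":-115,"ty":-60,"tz":-110,"roll":0},
    {"tx":-150,"ty":-75,"tz":-110,"roll":0},
    {"tx":-190,"ty":-80,"tz":-110,"roll":0},
    {"tx":-220,"ty":-80,"tz":-110,"roll":0},
    {"tx":-220,"ty":-80,"tz":-110,"roll":0},
  ],
)

```text
t: 29.0
eef_pos: [487.3, -85.1, 158.3]
tcp_rot: [3.14, 0.001, 1.352]
ft_force: [0.5, -0.2, -0.3]
opening: 0.32
grip_force: 0.0
```

```bash
python3 - <<'E'
from h import *
t=cam("top");s=cam("scene")
hs=cv2.cvtColor(t["pixels"],cv2.COLOR_BGR2HSV)
a=cv2.resize(t["pixels"][165:315,90:350],(520,300),interpolation=cv2.INTER_CUBIC);b=cv2.resize(s["pixels"][215:365,260:460],(400,300),interpolation=cv2.INTER_CUBIC)
c=cv2.resize(s["pixels"][300:450,320:540],(400,272),interpolation=cv2.INTER_CUBIC)
e=cv2.resize(t["pixels"][60:360,90:640],(400,218))
im=np.zeros((600,800,3),np.uint8);im[:300,:400]=cv2.resize(t["pixels"][168:243,210:310],(400,300),interpolation=cv2.INTER_CUBIC);im[:300,400:]=b;im[300:572,:400]=c;im[300:518,400:]=e
cv2.imwrite("pics/fin.png",im)
b={"obl":("orange",(105,235,185,285))}
for q in (t,):
  m=mask(q,"white",(222,175,300,235)); print("white z62",rect(q,m,62))
print(env.state()["t"])
E
```

```text
white z62 (array([623.4,  64.3]), array([114.8, 152.7]), 3.3)
29.1
```

View pics/fin.png

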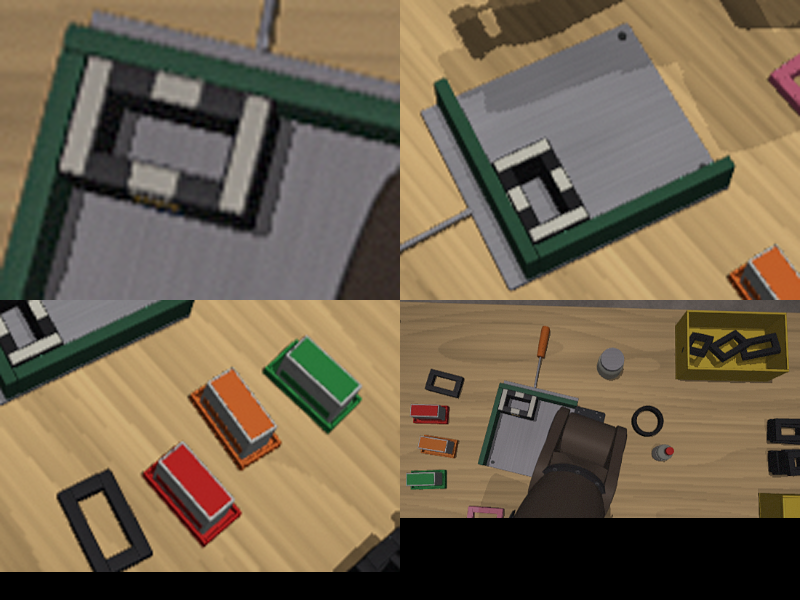

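The final picture shows the white-marked core on a square pile in the corner (170,130), a yellow trace beneath it, and the orange block seated in its cradle (235,415). The bystanders haven't moved. One numeric check of the top core before handing in.

```bash
python3 - <<'E'
from h import *
t=cam("top");s=cam("scene")
for d,b in((t,(222,175,290,230)),(s,(300,280,365,345))):
    hs=cv2.cvtColor(d["pixels"],cv2.COLOR_BGR2HSV);m=((hs[...,1]<50)&(hs[...,2]>(128 if d is t else 175)));k=np.zeros_like(m);k[b[1]:b[3],b[0]:b[2]]=1;m&=k
    m=cv2.morphologyEx(m.astype(np.uint8)*255,cv2.MORPH_OPEN,np.ones((2,2)));print((m>0).sum(),rect(d,m,62))
E
```

```text
430 (array([627.6,  85.8]), array([60., 95.]), -12.7)
323 (array([628.6,  91.6]), array([58.4, 92.4]), -12.4)
```

```bash
python3 -c "
from cell import env
print(env.job_done())"
```

```text
the job is handed in; nothing more can be done
None
```

The orange block is upright in its own cradle, and the blue, yellow and white cores are stacked in that order in the corner, each pushed against both green fences; I handed the job in at about 29 s, but the interface returned no verdict.

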